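Clamp a donated tumbler in the cleaning fixture and brush it out

ROBOT

A 6-joint arm with a two-finger parallel gripper is mounted at the origin on the work surface. World frame = base frame: x ahead of the robot, y to its left, z up, the work surface at z = 0. Lengths are in m, angles in rad, forces in N, time in s.
With the tool pointing down it reaches from about 0.35 to 0.95 m from the base axis. Payload 17.4 kg.
Tool frame: the origin (TCP) lies at the very end of the fingers, on their centre line; the grasp point (between the pads) lies 19 mm behind it (robot.grasp_offset is the distance from the TCP to the grasp point, in m); z points along the fingers, y is the line along which they close (so a half turn about z gives the same grasp; the last joint's range is limited). The gripper opens to 93 mm and grips with 3 to 60 N. Pads are 15 mm wide; open, the fingers measure 128 mm over their backs; the gripper's body (75 mm by 188 mm) begins 65 mm behind the grasp point.
Start: joints at [-1.175, 0.116, 1.442, -0, 1.584, -0.038], TCP at [0.284, -0.612, 0.219] pointing down, gripper open.
Joint ranges: [-2.83, 2.83], [-0.83, 2.19], [0.07, 2.5], [-1.14, 4.28], [0.01, 3], [-2.97, 2.97]. Speed limits (rad/s): [1.89, 1.89, 2.22, 3.14, 3.14, 3.14].

INTERFACE

Orientations are given as [roll, pitch, yaw] about the fixed x, y, z axes, in that order (R = Rz(yaw) Ry(pitch) Rx(roll)).
In Python, from bench import sensors, viewer, robot gives the robot as it stands.
- The arm moves only by the shell command python3 -m pendant 'ROWS' [OPENING] [FORCE]. ROWS is JSON, a list of rows, each an object of numbers: "x", "y", "z": the shift along the tool's x, y, z in units of 40 mm (1.0 is 40 mm); "rx", "ry", "rz": the turn, a rotation vector about the tool's x, y, z in units of 6 degrees (1.0 is 6 degrees). A call has 1 to 20 rows; each row is the pose to reach, as a shift and turn from the pose commanded when the call began, along the tool's axes at that moment; what a row does not reach only later rows make up. A row lasts 1/12 s, in which the tool goes at most 41.7 mm and 7.16 degrees, less where a joint would pass 70% of its speed; a pose out of reach is approached as far as the arm can. A call with a gripper value outside its range is refused whole. OPENING is the opening, from 0 (shut) to 1 (fully open), set as the call begins (- or left out, the last holds). The fingers move at their own pace and stop on an object; FORCE is the grip in N (left out, the last holds). Time passes only in rows, so rows that repeat a pose let the fingers close. It gives the time, the measured TCP pose, the force, the opening and the grip force at its end, in the units of the state.
- sensors.read_state(): the state, without advancing time (a new reading comes with each control period).
- viewer.snapshot(name): name is "scene" or "top" or "wrist"; returns a dict with "color" (400x640x3 uint8, red, green, blue), "z_map" (400x640 float32, m along the optical axis (not along the pixel's ray), 0 where there is no reading), "fx", "fy", "cx", "cy" (pixels), "distortion" ([k1, k2, p1, p2, k3] as OpenCV has them; the pictures are not rectified), "R" (3x3) and "t" (3): a world point X has camera coordinates R X + t. Camera axes: x right, y down, z forward; pixel columns grow to the right and rows downward; lengths in m; the calibration is good to about 2 mm. A picture is of the moment at which its call begins.
- robot.hand_in(): hands the job in; it is judged then, once.
The state is a dict: "t": time; "joint_positions": joint angles; "qd": joint speeds; "tau": joint torques, N m; "eef_pos": TCP position; "tcp_rot": TCP orientation; "force": force on the tool from outside, world axes, zero at the start; "wrist_torque": the same for the moment, N m; "gripper_width": finger opening in m; "gripper_force": force on a finger pad.
Only numpy, scipy, OpenCV 4.12 (cv2) and the standard library are available. Lean on these libraries where they do the work, as an engineer would, in place of code of your own. Each camera call takes 0.05 s, during which the arm holds its last target. There are 200 camera calls.

TASK

Loosen the clamp knob of the fixture, slide the moving jaw so that it pushes the steel tumbler snugly against the fixed jaw, and turn the knob fully tight again. Then take the brush from its stand, brush the clamped tumbler inside with two strokes down to the bottom, lifting the brush well up (by more than half the tumbler's depth) between them, and put the brush back upright in its stand. Keep the tumbler upright and clamped, and leave the jar, mug and candlestick where they are.

Things in the scene. Friction and masses are not known exactly. Their poses are not given: they have to be found in the camera images.
- fixture: Bench fixture, fixed: aluminium base plate 100 (x) x 300 (y) x 20 mm. Origin: centre of its underside, on the table. Its y axis is the slide direction: fixed grey jaw at the +y end, moving jaw (carriage) on the -y part. Jaws are 84 mm wide and rise 50 mm above the plate, with black 90-degree V pads, 45 mm high, facing each other.
- seat (a point): Point on the fixture's plate top (20 mm above the table, 80 mm from the fixture's origin along its +y) where the centre of the tumbler's underside lies when it is fully home in the V of the fixed jaw.
- carriage (a joint): Position in m of the grey moving jaw along the fixture's +y: 0 = fully open (starts between 0 and 0.035), grows towards the fixed jaw, end stop at 0.10. About 0.085 when the tumbler is held snugly between both jaws. Knob loose: it slides against about 2 to 4 N. Knob tight: friction holds it against about 35 N.
- jaw (a point): Point of the moving jaw on the plate top (20 mm above the table): where the tumbler's axis lies when home in the moving V. The jaw's grey back plate lies 46 to 62 mm from it towards -y of the fixture; behind that a low block (70 mm wide, 62 to 132 mm towards -y, top 50 mm above the table) carries the knob.
- knob (a joint): Angle in rad of the clamp knob about its upright axis: 0 = fully tight (stop), grows counter-clockwise seen from above as it loosens, stop at 1.4. Starts tight (0 to 0.1). The brake bites below about 0.53; free above 0.6. Turning takes about 0.15 N m, up to 0.25 N m at the tight end; the knob stays where it is left.
- knob_grip (a point): Grip point on the knob's axis, 75 mm above the table, 100 mm from point jaw towards -y of the fixture; travels with the carriage. Knob: black upright fin 44 long, 14 thick, 34 mm high (54 to 88 mm above the table). At knob 0 the fin's length lies along the fixture's y, at 1.4 nearly across. The point's axes turn with it: y along the fin's length, x across.
- tumbler: Loose plain steel tumbler standing on the fixture's plate between the jaws: outer diameter 64 mm, height 110 mm, wall 4 mm (inner diameter 56 mm), floor 5 mm thick, 0.2 kg. Origin: centre of its underside, z up to the open mouth.
- brush: Loose bottle brush upright in its stand, 70 g: white stiff cylindrical bristle head, 36 mm diameter, 0 to 65 mm up; thin steel shaft to 115 mm; round wooden handle, 20 mm diameter, 115 to 190 mm (top). Origin: centre of the head's flat bottom end, z up to the handle; grip the handle about 165 mm up.
- stand: White ceramic round brush stand, fixed: foot 90 mm diameter, open well of inner diameter 52 mm at the rim, rim 38 mm and well floor 6 mm above the table. Origin: centre of its underside. It stands left or right of the fixture, the jar on the other side.
- jar: Bystander: closed glass jar with steel cap, 68 mm diameter, 100 mm high, on the table; origin under its centre.
- mug: Bystander: white mug, 80 mm diameter, 85 mm high, on the table; origin under its centre.
- candlestick: Bystander: brass candlestick, 72 mm diameter foot, 100 mm high, on the table; origin under its centre.
Mind the look-alikes: they are no part of the job. Several things have the shape of the brush; the one meant has the colours described above. Leave any orange look-alike of the stand alone.

How it is judged:
On the way, in this order (a step that is already met when the one before it is completed fails the run):
1. the knob is loosened (more than 0.5 rad) (value of joint knob above 0.5 rad), for 0.1 s.
2. the jaw has closed on the tumbler, which is home in the fixed jaw (value of joint carriage above 0.08 m and horizontal distance between tumbler and seat below 0.006 m and angle between tumbler's own z axis and vertical below 0.1 rad), for 0.1 s.
3. the knob is tight (below 0.2 rad) with the tumbler held (all of step 2 and value of joint knob below 0.2 rad), for 0.1 s.
4. the brush end is at the bottom of the tumbler (within 20 mm of its inner floor) (horizontal distance between brush and tumbler below 0.02 m and z of brush in the frame of tumbler below 0.025 m), for 0.05 s.
5. the brush is drawn up by more than 50 mm over the tumbler's inner floor (horizontal distance between brush and tumbler below 0.02 m and z of brush in the frame of tumbler above 0.055 m), for 0.05 s.
6. the brush end is at the bottom again (all of step 4), for 0.05 s.
At the end, for the whole second after the job is handed in: Knob below 0.2 rad; carriage above 0.080 m; tumbler upright (0.1 rad), centred within 6 mm of the seat; brush upright (0.15 rad) and at rest in its stand: end less than 15 mm above the table and within 12 mm of the stand's centre (all of step 3 and horizontal distance between brush and stand below 0.012 m and height (world z) of brush below 0.015 m and angle between brush's own z axis and vertical below 0.15 rad and linear speed of each of brush, tumbler below 0.02 m/s); the robot touches nothing.
It fails at once if the tumbler is tipped over (more than 0.4 rad) (angle between tumbler's own z axis and vertical above 0.4 rad).
It fails at once if the jar is moved by more than 20 mm (distance of jar from where it was at the start of the episode above 0.02 m).
It fails at once if the mug is moved by more than 20 mm (distance of mug from where it was at the start of the episode above 0.02 m).
It fails at once if the candlestick is moved by more than 20 mm (distance of candlestick from where it was at the start of the episode above 0.02 m).
It also fails if it takes over 72 s, if anything falls off the work surface, if the arm or the gripper's body presses on something with over 40 N, if the wrist force passes 120 N, or if a joint passes its speed limit or range.

## Working session

There is one attempt and no reset: what is moved stays moved. The work goes in short steps, Python scripts to look and compute and a shell command to move; the robot and the scene stay as the last step left them, time stands still between calls to the robot, and variables do not carry over. Pictures are saved under pics/ and viewed, at most 10 in all, crops included, and the job is handed in when it is done.

```bash
mkdir -p pics; ls
cat > h.py <<'E'
import numpy as np, cv2, pickle
from bench import sensors, viewer, robot
def snap(n):
    s=viewer.snapshot(n); pickle.dump(s,open(f'{n}.pkl','wb')); return s
def load(n): return pickle.load(open(f'{n}.pkl','rb'))
def world(s,u,v,z=None,depth=None):
    K=np.array([[s['fx'],0,s['cx']],[0,s['fy'],s['cy']],[0,0,1.]])
    p=cv2.undistortPoints(np.array([[[u,v]]],float),K,np.array(s['distortion'],float))[0,0]
    r=np.array([p[0],p[1],1.]);R=np.array(s['R']);t=np.array(s['t'])
    if z is None:
        d=depth or s['z_map'][int(round(v)),int(round(u))]
        return R.T@(r*d-t)
    c=-R.T@t; w=R.T@r
    return c+w*(z-c[2])/w[2]
E
python3 - <<'E'
from h import *
for n in('top','scene'):
    s=snap(n); cv2.imwrite(f'pics/{n}0.png',cv2.resize(s['color'][...,::-1],(800,500)))
    print(n, -np.array(s['R']).T@s['t'])
print(sensors.read_state())
E
```

```text
pics
top [0.29638224 0.03770193 1.56229629]
scene [1.29097221 0.37937536 0.72075504]
{'t': 0.1, 'joint_positions': array([-1.17483207e+00,  1.16427075e-01,  1.44217125e+00, -3.71123835e-05,
        1.58401675e+00, -3.77791516e-02]), 'qd': array([-0.00037688, -0.00141569, -0.00040649, -0.00139565,  0.00076915,
       -0.00024662]), 'tau': array([ 1.76667818e-03, -7.22893596e+01, -6.23863578e+01,  7.81895779e-02,
        2.27314699e-02, -8.57117266e-05]), 'eef_pos': array([ 0.28360753, -0.61233046,  0.21800329]), 'tcp_rot': array([-3.14056956e+00, -1.53389762e-06,  4.33742938e-01]), 'force': array([ 0.29214472, -0.63042408,  0.51674076]), 'wrist_torque': array([ 0.00367617,  0.06936915, -0.03711379]), 'gripper_force': 0.0, 'gripper_width': 0.0930575897083815}
```

View pics/top0.png

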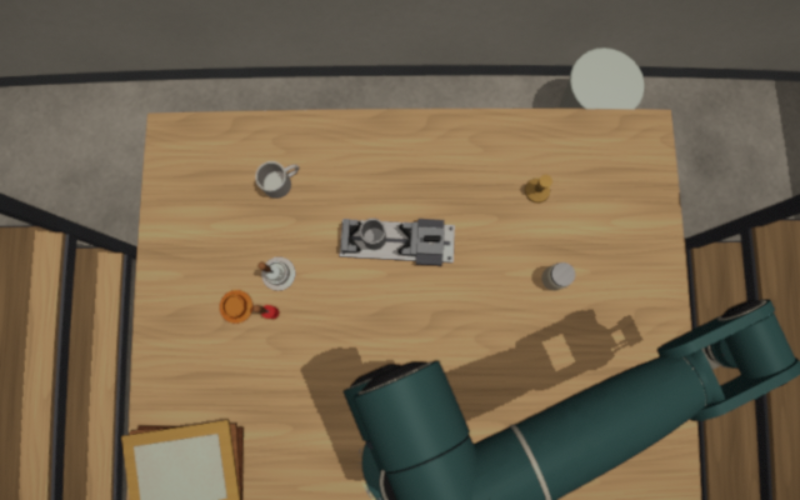

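View pics/scene0.png

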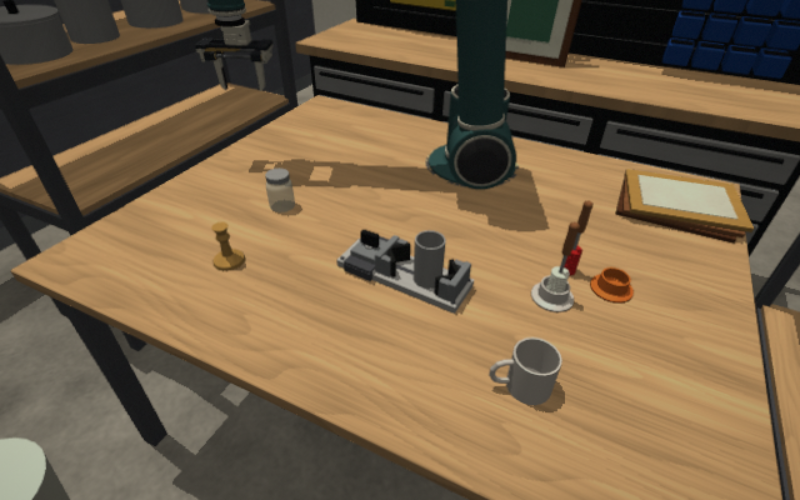

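Top picture (800x500): the fixture runs from (340,240) to (455,240), with the tumbler at (373,234) and the knob at (432,239). The jar is at (560,275), the mug at (272,178) and the candlestick at (538,188). There are two brush-shaped things: a white head in the white stand at (278,273), and a red head at (268,312) standing beside the orange stand at (236,307). The white one fits the description. I'll confirm it in a crop.

Run:
```python
from h import *
s=load('top'); a=cv2.resize(s['color'][165:265,170:380,::-1],None,fx=3.8,fy=3.8,interpolation=cv2.INTER_CUBIC)
s2=load('scene'); b=cv2.resize(s2['color'][150:260,400:540,::-1],None,fx=1.9,fy=1.9,interpolation=cv2.INTER_CUBIC)
o=np.zeros((a.shape[0]+b.shape[0],a.shape[1],3),np.uint8);o[:a.shape[0]]=a;o[a.shape[0]:,:b.shape[1]]=b
cv2.imwrite('pics/crop1.png',o);print(o.shape)
k=.8
for n,u,v,z in [('plate+y end c',340,240,.02),('plate -y end',455,242,.02),('tumbler mouth',373,234,.11),('knob',432,239,.088),('stand',279,274,.02),('jar',560,275,.1),('mug',272,178,.085),('candle',538,190,0)]:
    print(n,world(s,u*k,v*k,z).round(3))
```

```text
(589, 798, 3)
plate+y end c [0.572 0.191 0.02 ]
plate -y end [ 0.563 -0.114  0.02 ]
tumbler mouth [0.57  0.099 0.11 ]
knob [ 0.56  -0.049  0.088]
stand [0.482 0.351 0.02 ]
jar [ 0.463 -0.368  0.1  ]
mug [0.725 0.362 0.085]
candle [ 0.709 -0.347 -0.   ]
```

View pics/crop1.png

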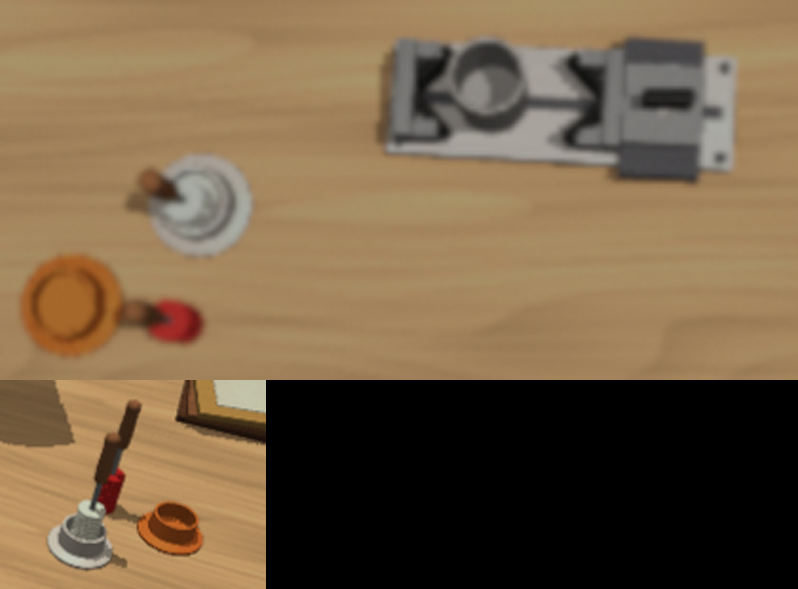

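Confirmed: the target is the brush with the white head in the white stand, at crop (185,195). The red one is the decoy. Next I'll move above the knob for a closer look.

```bash
cat >> h.py <<'E'
from scipy.spatial.transform import Rotation as Ro
def go(x,y,z,yaw):
    s=sensors.read_state(); R=Ro.from_euler('xyz',s['tcp_rot']); T=Ro.from_euler('xyz',[np.pi,0,yaw])
    d=R.inv().apply(np.array([x,y,z])-s['eef_pos']); w=(R.inv()*T).as_rotvec()
    n=max(np.linalg.norm(d)/.0417,np.degrees(np.linalg.norm(w))/7.16)
    print('xyz',(d/.04).round(3),'r',(np.degrees(w)/6).round(3),'rows>=%.1f'%n,'t',s['t'])
E
python3 - <<'E'
from h import *
s=load('top')
c=[world(s,170+a/3.8,165+b/3.8,.02) for a,b in [(385,152),(730,168),(735,58)]]
print(np.round(c,3)); d=c[0]-c[1]; print('yaw',np.arctan2(-d[0],d[1]),np.linalg.norm(d))
go(.56,0,.30,np.pi/2)
E
```

```text
[[ 0.528  0.193  0.02 ]
 [ 0.511 -0.106  0.02 ]
 [ 0.608 -0.113  0.02 ]]
yaw -0.05605460552217519 0.2991140599871933
xyz [ 12.704 -10.989  -2.039] r [-9.0000e-03 -6.0000e-03 -1.0858e+01] rows>=16.2 t 0.1
```

```bash
python3 -m pendant '[{"x":3,"y":-2.6,"z":-2,"rz":-2.5},{"x":12.7,"y":-11,"z":-2.05,"rz":-10.86},{"x":12.7,"y":-11,"z":-2.05,"rz":-10.86},{"x":12.7,"y":-11,"z":-2.05,"rz":-10.86},{"x":12.7,"y":-11,"z":-2.05,"rz":-10.86},{"x":12.7,"y":-11,"z":-2.05,"rz":-10.86},{"x":12.7,"y":-11,"z":-2.05,"rz":-10.86},{"x":12.7,"y":-11,"z":-2.05,"rz":-10.86},{"x":12.7,"y":-11,"z":-2.05,"rz":-10.86},{"x":12.7,"y":-11,"z":-2.05,"rz":-10.86},{"x":12.7,"y":-11,"z":-2.05,"rz":-10.86},{"x":12.7,"y":-11,"z":-2.05,"rz":-10.86},{"x":12.7,"y":-11,"z":-2.05,"rz":-10.86},{"x":12.7,"y":-11,"z":-2.05,"rz":-10.86},{"x":12.7,"y":-11,"z":-2.05,"rz":-10.86},{"x":12.7,"y":-11,"z":-2.05,"rz":-10.86},{"x":12.7,"y":-11,"z":-2.05,"rz":-10.86},{"x":12.7,"y":-11,"z":-2.05,"rz":-10.86},{"x":12.7,"y":-11,"z":-2.05,"rz":-10.86},{"x":12.7,"y":-11,"z":-2.05,"rz":-10.86}]' 0.6
python3 - <<'E'
from h import *
s=snap('wrist'); cv2.imwrite('pics/w1.png',cv2.resize(s['color'][...,::-1],(800,500)))
print(-np.array(s['R']).T@s['t'])
E
```

```text
[ 0.35147266 -0.58054288  0.38432591]invalid input
```

View pics/w1.png

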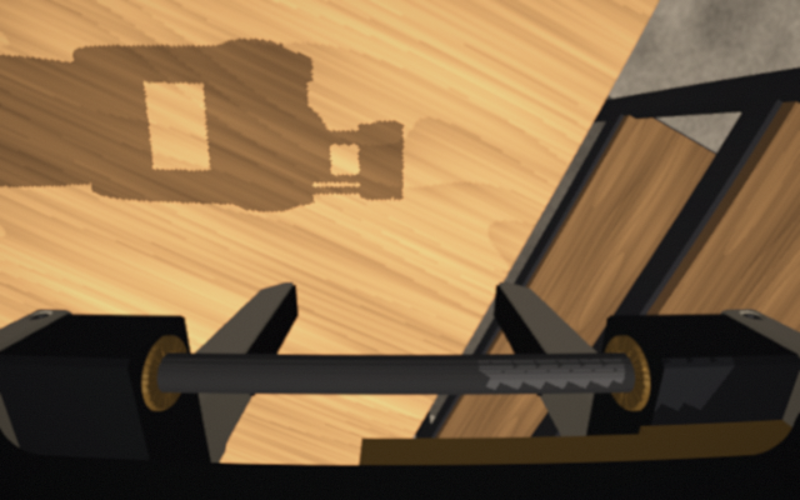

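The arm did not move because the command was rejected. The picture shows only the open fingers over bare table. I'll test a simpler call.

```bash
python3 -m pendant '[{"x":3,"y":-2.6,"z":-2,"rz":-2.5},{"x":12.7,"y":-11,"z":-2.05,"rz":-10.86}]'; python3 -m pendant '[{"x":0,"y":0,"z":0}]' 0.6
```

```text
invalid input
invalid input
```

```bash
python3 -m pendant '[{"x":0,"y":0,"z":-0.5,"rx":0,"ry":0,"rz":0}]' ; python3 -m pendant '[{"x":0.0,"y":0.0,"z":-0.5,"rx":0.0,"ry":0.0,"rz":0.0}]' 0.6 20; python3 -m pendant --help
```

```text
t: 0.23
eef_pos: [0.2833, -0.6115, 0.2345]
tcp_rot: [-3.136, -0.0, 0.434]
force: [0.4, 0.2, -0.2]
gripper_width: 0.0933
gripper_force: 0.0
t: 0.32
eef_pos: [0.2835, -0.612, 0.2576]
tcp_rot: [-3.139, -0.0, 0.434]
force: [0.7, -0.1, 0.4]
gripper_width: 0.0899
gripper_force: 0.0invalid input: not JSON, or not a number
```

All six keys are required.

```bash
python3 -m pendant '[{"x":12.7,"y":-11,"z":-1,"rx":0,"ry":0,"rz":-10.86},{"x":12.7,"y":-11,"z":-1,"rx":0,"ry":0,"rz":-10.86},{"x":12.7,"y":-11,"z":-1,"rx":0,"ry":0,"rz":-10.86},{"x":12.7,"y":-11,"z":-1,"rx":0,"ry":0,"rz":-10.86},{"x":12.7,"y":-11,"z":-1,"rx":0,"ry":0,"rz":-10.86},{"x":12.7,"y":-11,"z":-1,"rx":0,"ry":0,"rz":-10.86},{"x":12.7,"y":-11,"z":-1,"rx":0,"ry":0,"rz":-10.86},{"x":12.7,"y":-11,"z":-1,"rx":0,"ry":0,"rz":-10.86},{"x":12.7,"y":-11,"z":-1,"rx":0,"ry":0,"rz":-10.86},{"x":12.7,"y":-11,"z":-1,"rx":0,"ry":0,"rz":-10.86},{"x":12.7,"y":-11,"z":-1,"rx":0,"ry":0,"rz":-10.86},{"x":12.7,"y":-11,"z":-1,"rx":0,"ry":0,"rz":-10.86},{"x":12.7,"y":-11,"z":-1,"rx":0,"ry":0,"rz":-10.86},{"x":12.7,"y":-11,"z":-1,"rx":0,"ry":0,"rz":-10.86},{"x":12.7,"y":-11,"z":-1,"rx":0,"ry":0,"rz":-10.86},{"x":12.7,"y":-11,"z":-1,"rx":0,"ry":0,"rz":-10.86},{"x":12.7,"y":-11,"z":-1,"rx":0,"ry":0,"rz":-10.86},{"x":12.7,"y":-11,"z":-1,"rx":0,"ry":0,"rz":-10.86},{"x":12.7,"y":-11,"z":-1,"rx":0,"ry":0,"rz":-10.86}]' 0.6
python3 - <<'E'
from h import *
go(.563,-.15,.25,np.pi/2-.056)
E
```

```text
t: 1.9
eef_pos: [0.5596, 0.0002, 0.2983]
tcp_rot: [-3.141, 0.0, 1.572]
force: [0.4, -0.6, 0.4]
gripper_width: 0.0558
gripper_force: 0.0
xyz [-3.755  0.082  1.208] r [-0.008  0.003  0.547] rows>=3.8 t 1.9
```

```bash
python3 -m pendant '[{"x":-3.75,"y":0.08,"z":1.2,"rx":0,"ry":0,"rz":0.55},{"x":-3.75,"y":0.08,"z":1.2,"rx":0,"ry":0,"rz":0.55},{"x":-3.75,"y":0.08,"z":1.2,"rx":0,"ry":0,"rz":0.55},{"x":-3.75,"y":0.08,"z":1.2,"rx":0,"ry":0,"rz":0.55},{"x":-3.75,"y":0.08,"z":1.2,"rx":0,"ry":0,"rz":0.55},{"x":-3.75,"y":0.08,"z":1.2,"rx":0,"ry":0,"rz":0.55}]'
python3 - <<'E'
from h import *
s=snap('wrist'); cv2.imwrite('pics/w2.png',cv2.resize(s['color'][...,::-1],(800,500)))
print(-np.array(s['R']).T@s['t'])
E
```

```text
t: 2.4
eef_pos: [0.5618, -0.1524, 0.2499]
tcp_rot: [-3.14, -0.0, 1.509]
force: [-0.4, 0.4, 0.8]
gripper_width: 0.0554
gripper_force: 0.0
[ 0.56750126 -0.07801416  0.41629608]
```

View pics/w2.png

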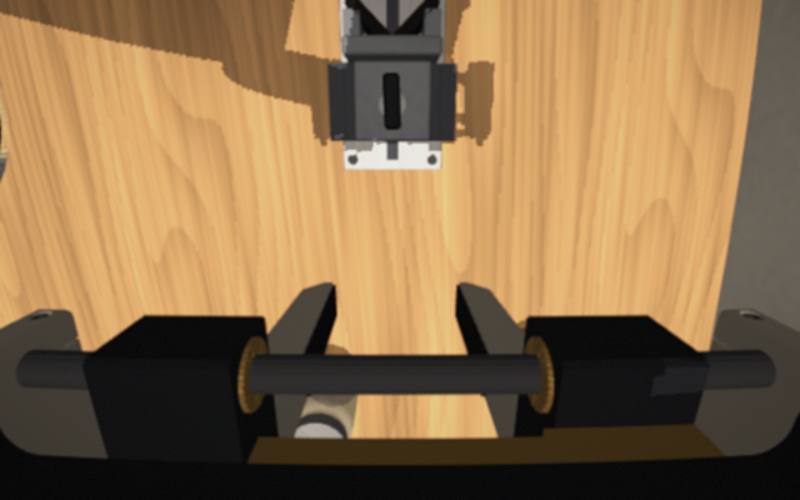

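The wrist view shows the fin from (391,73) to (393,130), so it is nearly aligned with the fixture's y. The plate's -y corners are at (345,169) and (441,169). The jar's cap shows at the bottom, at (322,430).

Run:
```python
from h import *
s=load('wrist'); k=.8
f=[world(s,u*k,v*k,.088) for u,v in[(391.5,73),(392.5,130)]]
c=[world(s,u*k,v*k,.02) for u,v in[(345,169.5),(441,169.5)]]
print('fin',np.round(f,4),np.mean(f,0)); print(np.round(c,4),np.mean(c,0),'yaw',np.arctan2(c[1][1]-c[0][1],c[1][0]-c[0][0]))
d=f[0]-f[1];print('finang',np.arctan2(-d[0],d[1]),np.linalg.norm(d))
p=np.mean(c,0)
for y in(-.056,-.045):
    a=np.array([-np.sin(y),np.cos(y)]);o=p[:2]+.15*a; print(y,'origin',o,'carr',(np.mean(f,0)[:2]-o)@a+.105,'seat',o+.08*a)
m=np.mean(f,0);go(m[0],m[1],.10,np.pi/2-.05);go(m[0],m[1],.058,np.pi/2-.05)
```

```text
fin [[ 0.5673 -0.0272  0.088 ]
 [ 0.5653 -0.0713  0.088 ]] [ 0.56631173 -0.04925521  0.088     ]
[[ 0.5139 -0.1058  0.02  ]
 [ 0.6119 -0.1119  0.02  ]] [ 0.5629033  -0.10884706  0.02      ] yaw -0.061474822676883
finang -0.0450678276906426 0.04419871036631626
-0.056 origin [0.57129891 0.0409178 ] carr 0.014689200553858181 seat [0.57577657 0.1207924 ]
-0.045 origin [0.56965102 0.04100109] carr 0.014684844838746713 seat [0.57324981 0.12092011]
xyz [ 2.548 -0.049  3.769] r [-0.002 -0.002 -0.098] rows>=4.4 t 2.45
xyz [ 2.548 -0.049  4.819] r [-0.002 -0.002 -0.098] rows>=5.2 t 2.45
```

```bash
python3 -m pendant '[{"x":2.55,"y":-0.05,"z":1,"rx":0,"ry":0,"rz":-0.05},{"x":2.55,"y":-0.05,"z":2,"rx":0,"ry":0,"rz":-0.1},{"x":2.55,"y":-0.05,"z":3,"rx":0,"ry":0,"rz":-0.1},{"x":2.55,"y":-0.05,"z":3,"rx":0,"ry":0,"rz":-0.1},{"x":2.55,"y":-0.05,"z":4,"rx":0,"ry":0,"rz":-0.1},{"x":2.55,"y":-0.05,"z":4.8,"rx":0,"ry":0,"rz":-0.1},{"x":2.55,"y":-0.05,"z":4.8,"rx":0,"ry":0,"rz":-0.1},{"x":2.55,"y":-0.05,"z":4.8,"rx":0,"ry":0,"rz":-0.1}]'
python3 -m pendant '[{"x":0,"y":0,"z":0,"rx":0,"ry":0,"rz":0},{"x":0,"y":0,"z":0,"rx":0,"ry":0,"rz":0},{"x":0,"y":0,"z":0,"rx":0,"ry":0,"rz":0},{"x":0,"y":0,"z":0,"rx":0,"ry":0,"rz":0},{"x":0,"y":0,"z":0,"rx":0,"ry":0,"rz":0},{"x":0,"y":0,"z":0,"rx":0,"ry":0,"rz":0}]' 0 50
```

```text
t: 3.12
eef_pos: [0.5663, -0.0472, 0.0589]
tcp_rot: [-3.14, -0.0, 1.525]
force: [-0.0, -0.1, 1.4]
gripper_width: 0.0556
gripper_force: 0.0
t: 3.62
eef_pos: [0.567, -0.0479, 0.0592]
tcp_rot: [3.141, 0.0, 1.524]
force: [-1.0, 0.6, 0.5]
gripper_width: 0.0201
gripper_force: 0.0
```

```bash
python3 -m pendant '[{"x":0,"y":0,"z":0,"rx":0,"ry":0,"rz":0},{"x":0,"y":0,"z":0,"rx":0,"ry":0,"rz":0},{"x":0,"y":0,"z":0,"rx":0,"ry":0,"rz":0},{"x":0,"y":0,"z":0,"rx":0,"ry":0,"rz":0}]'
python3 -m pendant '[{"x":0,"y":0,"z":0,"rx":0,"ry":0,"rz":-0.8},{"x":0,"y":0,"z":0,"rx":0,"ry":0,"rz":-1.6},{"x":0,"y":0,"z":0,"rx":0,"ry":0,"rz":-2.4},{"x":0,"y":0,"z":0,"rx":0,"ry":0,"rz":-3.2},{"x":0,"y":0,"z":0,"rx":0,"ry":0,"rz":-4},{"x":0,"y":0,"z":0,"rx":0,"ry":0,"rz":-4.8},{"x":0,"y":0,"z":0,"rx":0,"ry":0,"rz":-5.6},{"x":0,"y":0,"z":0,"rx":0,"ry":0,"rz":-6.4},{"x":0,"y":0,"z":0,"rx":0,"ry":0,"rz":-7.2},{"x":0,"y":0,"z":0,"rx":0,"ry":0,"rz":-8},{"x":0,"y":0,"z":0,"rx":0,"ry":0,"rz":-8.8},{"x":0,"y":0,"z":0,"rx":0,"ry":0,"rz":-9},{"x":0,"y":0,"z":0,"rx":0,"ry":0,"rz":-9}]'
python3 - <<'E'
from h import *
s=sensors.read_state();p=s['eef_pos'];y=-.058
for d in(.05,.06,.075): go(p[0]-np.sin(y)*d,p[1]+np.cos(y)*d,p[2],s['tcp_rot'][2])
print(s['wrist_torque'])
E
```

```text
t: 3.95
eef_pos: [0.5649, -0.0477, 0.0589]
tcp_rot: [-3.137, 0.0, 1.524]
force: [-21.8, 0.7, 15.3]
gripper_width: 0.0142
gripper_force: 49.9
t: 5.03
eef_pos: [0.564, -0.0478, 0.0587]
tcp_rot: [-3.137, -0.006, 2.468]
force: [-29.6, 0.0, 18.7]
gripper_width: 0.0137
gripper_force: 49.9
xyz [ 0.722  1.021 -0.   ] r [-0.043 -0.055  0.   ] rows>=1.2 t 5.0333
xyz [ 8.660e-01  1.225e+00 -1.000e-03] r [-0.043 -0.055  0.   ] rows>=1.4 t 5.0333
xyz [ 1.082e+00  1.531e+00 -1.000e-03] r [-0.043 -0.055  0.   ] rows>=1.8 t 5.0333
[-0.00658787  5.23447404 -0.00993759]
```

```bash
python3 -m pendant '[{"x":0.06,"y":-0.047,"z":0.05,"rx":0,"ry":0,"rz":0},{"x":0.13,"y":0.055,"z":0.05,"rx":0,"ry":0,"rz":0},{"x":0.2,"y":0.157,"z":0.05,"rx":0,"ry":0,"rz":0},{"x":0.276,"y":0.259,"z":0.05,"rx":0,"ry":0,"rz":0},{"x":0.348,"y":0.361,"z":0.05,"rx":0,"ry":0,"rz":0},{"x":0.42,"y":0.463,"z":0.05,"rx":0,"ry":0,"rz":0},{"x":0.493,"y":0.565,"z":0.05,"rx":0,"ry":0,"rz":0},{"x":0.565,"y":0.667,"z":0.05,"rx":0,"ry":0,"rz":0},{"x":0.637,"y":0.769,"z":0.05,"rx":0,"ry":0,"rz":0},{"x":0.637,"y":0.769,"z":0.05,"rx":0,"ry":0,"rz":0}]'
```

```text
t: 5.87
eef_pos: [0.5663, -0.0072, 0.0586]
tcp_rot: [3.141, 0.0, 2.467]
force: [-11.3, 3.1, 21.8]
gripper_width: 0.0134
gripper_force: 49.9
```

```bash
python3 -m pendant '[{"x":0.056,"y":0.035,"z":-0.05,"rx":0,"ry":0,"rz":0},{"x":0.092,"y":0.086,"z":-0.05,"rx":0,"ry":0,"rz":0},{"x":0.128,"y":0.137,"z":-0.05,"rx":0,"ry":0,"rz":0},{"x":0.164,"y":0.188,"z":-0.05,"rx":0,"ry":0,"rz":0},{"x":0.2,"y":0.239,"z":-0.05,"rx":0,"ry":0,"rz":0},{"x":0.236,"y":0.29,"z":-0.05,"rx":0,"ry":0,"rz":0},{"x":0.272,"y":0.341,"z":-0.05,"rx":0,"ry":0,"rz":0},{"x":0.308,"y":0.392,"z":-0.05,"rx":0,"ry":0,"rz":0},{"x":0.344,"y":0.443,"z":-0.05,"rx":0,"ry":0,"rz":0},{"x":0.38,"y":0.494,"z":-0.05,"rx":0,"ry":0,"rz":0},{"x":0.38,"y":0.494,"z":-0.05,"rx":0,"ry":0,"rz":0}]'
```

```text
t: 6.78
eef_pos: [0.5675, 0.0171, 0.0589]
tcp_rot: [3.141, 0.002, 2.466]
force: [7.3, -0.6, -2.7]
gripper_width: 0.0138
gripper_force: 49.9
```

```bash
python3 -m pendant '[{"x":0.015,"y":0.02,"z":0,"rx":0,"ry":0,"rz":0},{"x":0.029,"y":0.041,"z":0,"rx":0,"ry":0,"rz":0},{"x":0.044,"y":0.061,"z":0,"rx":0,"ry":0,"rz":0},{"x":0.058,"y":0.082,"z":0,"rx":0,"ry":0,"rz":0},{"x":0.058,"y":0.082,"z":0,"rx":0,"ry":0,"rz":0}]'
```

```text
t: 7.2
eef_pos: [0.5676, 0.0197, 0.0589]
tcp_rot: [-3.14, 0.003, 2.466]
force: [6.4, -11.9, -0.9]
gripper_width: 0.0136
gripper_force: 49.9
```

```bash
python3 -m pendant '[{"x":0.01,"y":0.015,"z":0,"rx":0,"ry":0,"rz":0},{"x":0.02,"y":0.03,"z":0,"rx":0,"ry":0,"rz":0},{"x":0.02,"y":0.03,"z":0,"rx":0,"ry":0,"rz":0}]'
python3 - <<'E'
from h import *
s=snap('top'); cv2.imwrite('pics/t2.png',cv2.resize(s['color'][160:220,250:370,::-1],None,fx=6,fy=6,interpolation=cv2.INTER_CUBIC))
E
```

```text
t: 7.45
eef_pos: [0.5676, 0.02, 0.0589]
tcp_rot: [-3.139, 0.004, 2.466]
force: [5.6, -21.4, -1.0]
gripper_width: 0.014
gripper_force: 49.9
```

View pics/t2.png

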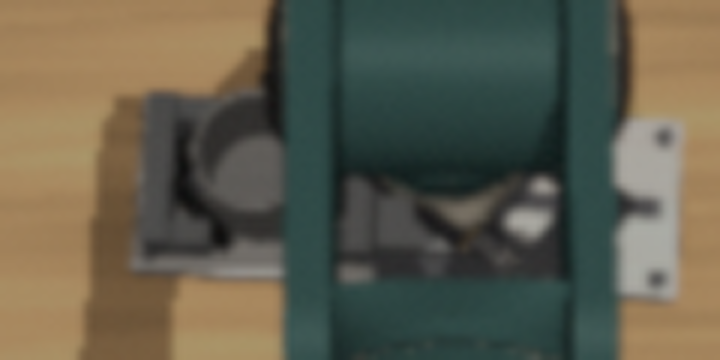

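Top crop: the tumbler sits in the fixed V at about (250,165), and the push meets a firm stop at about 21 N. Now I'll tighten the knob while holding the push.

```bash
python3 -m pendant '[{"x":0,"y":0,"z":0,"rx":0,"ry":0,"rz":0.8},{"x":0,"y":0,"z":0,"rx":0,"ry":0,"rz":1.6},{"x":0,"y":0,"z":0,"rx":0,"ry":0,"rz":2.4},{"x":0,"y":0,"z":0,"rx":0,"ry":0,"rz":3.2},{"x":0,"y":0,"z":0,"rx":0,"ry":0,"rz":4},{"x":0,"y":0,"z":0,"rx":0,"ry":0,"rz":4.8},{"x":0,"y":0,"z":0,"rx":0,"ry":0,"rz":5.6},{"x":0,"y":0,"z":0,"rx":0,"ry":0,"rz":6.4},{"x":0,"y":0,"z":0,"rx":0,"ry":0,"rz":7.2},{"x":0,"y":0,"z":0,"rx":0,"ry":0,"rz":8},{"x":0,"y":0,"z":0,"rx":0,"ry":0,"rz":8.6},{"x":0,"y":0,"z":0,"rx":0,"ry":0,"rz":9},{"x":0,"y":0,"z":0,"rx":0,"ry":0,"rz":9.1},{"x":0,"y":0,"z":0,"rx":0,"ry":0,"rz":9.1}]'
python3 -c "
from h import *
print(sensors.read_state()['wrist_torque'])"
```

```text
t: 8.67
eef_pos: [0.5687, 0.0205, 0.0591]
tcp_rot: [3.137, 0.004, 1.512]
force: [14.6, -17.2, -5.4]
gripper_width: 0.0134
gripper_force: 49.9
[-3.02627304 -2.69303497  0.24433373]
```

```bash
python3 -m pendant '[{"x":0,"y":0,"z":0,"rx":0,"ry":0,"rz":0},{"x":0,"y":0,"z":0,"rx":0,"ry":0,"rz":0},{"x":0,"y":0,"z":0,"rx":0,"ry":0,"rz":0},{"x":0,"y":0,"z":0,"rx":0,"ry":0,"rz":0},{"x":0,"y":0,"z":0,"rx":0,"ry":0,"rz":0},{"x":0,"y":0,"z":0,"rx":0,"ry":0,"rz":0},{"x":0,"y":0,"z":-1,"rx":0,"ry":0,"rz":0},{"x":0,"y":0,"z":-2,"rx":0,"ry":0,"rz":0},{"x":0,"y":0,"z":-3,"rx":0,"ry":0,"rz":0},{"x":0,"y":0,"z":-4,"rx":0,"ry":0,"rz":0},{"x":0,"y":0,"z":-5,"rx":0,"ry":0,"rz":0},{"x":0,"y":0,"z":-6,"rx":0,"ry":0,"rz":0},{"x":0,"y":0,"z":-6.5,"rx":0,"ry":0,"rz":0},{"x":0,"y":0,"z":-6.5,"rx":0,"ry":0,"rz":0}]' 0.6
python3 - <<'E'
from h import *
s=snap('wrist'); cv2.imwrite('pics/w3.png',cv2.resize(s['color'][...,::-1],(800,500)))
go(.482,.24,.34,np.pi/2)
E
```

```text
t: 9.83
eef_pos: [0.5678, 0.0227, 0.3243]
tcp_rot: [3.135, -0.0, 1.514]
force: [-1.1, 0.1, 0.6]
gripper_width: 0.0557
gripper_force: 0.0
xyz [ 5.303 -2.442 -0.479] r [ 0.037 -0.001 -0.546] rows>=5.6 t 9.8833
```

View pics/w3.png

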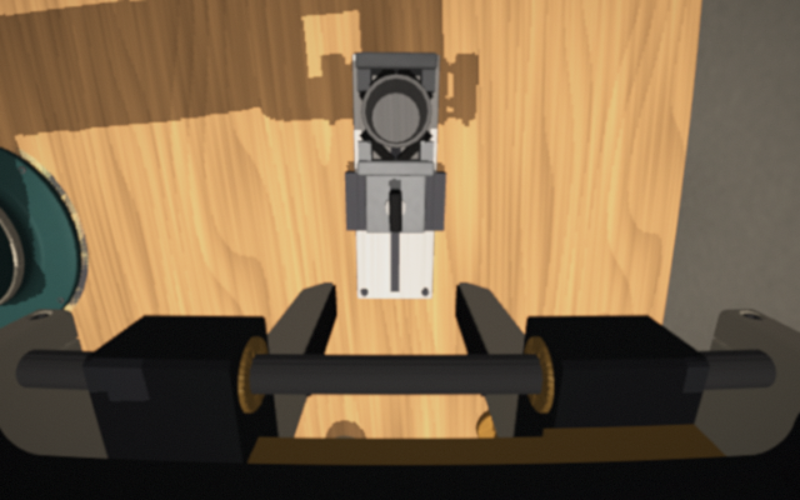

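The tumbler's mouth is centred at (396,113) between both V pads and the fin at (396,210) is aligned, so it is clamped. Next is the brush.

Run:
```python
from h import *
s=load('wrist');k=.8
print('tumbler',world(s,396.5*k,113*k,.13), 'fin',[world(s,u*k,v*k,.088).round(4) for u,v in[(396,190),(396,230)]])
t=load('top'); print('red',world(t,170+175/3.8,165+322/3.8,.05),'standc',world(t,170+200/3.8,165+204/3.8,.0),'handle',world(t,170+152/3.8,165+183/3.8,.19))
go(.57,.352,.34,np.pi)
```

```text
tumbler [0.57681475 0.11889972 0.13      ] fin [array([0.5725, 0.0441, 0.088 ]), array([0.5701, 0.0009, 0.088 ])]
red [0.38070619 0.36552611 0.05      ] standc [0.48644139 0.35670369 0.        ] handle [0.47991278 0.35561497 0.19      ]
xyz [ 8.225 -0.406 -0.47 ] r [  0.03    0.028 -15.546] rows>=13.0 t 9.8833
```

```bash
python3 -m pendant '[{"x":0.6,"y":-0.03,"z":-0.4,"rx":0,"ry":0,"rz":-1.1},{"x":1.2,"y":-0.06,"z":-0.4,"rx":0,"ry":0,"rz":-2.2},{"x":1.8,"y":-0.1,"z":-0.4,"rx":0,"ry":0,"rz":-3.3},{"x":2.4,"y":-0.12,"z":-0.4,"rx":0,"ry":0,"rz":-4.4},{"x":3,"y":-0.15,"z":-0.4,"rx":0,"ry":0,"rz":-5.5},{"x":3.6,"y":-0.2,"z":-0.4,"rx":0,"ry":0,"rz":-6.6},{"x":4.2,"y":-0.25,"z":-0.4,"rx":0,"ry":0,"rz":-7.7},{"x":4.8,"y":-0.3,"z":-0.4,"rx":0,"ry":0,"rz":-8.8},{"x":5.4,"y":-0.3,"z":-0.4,"rx":0,"ry":0,"rz":-9.9},{"x":6,"y":-0.3,"z":-0.4,"rx":0,"ry":0,"rz":-11},{"x":6.6,"y":-0.3,"z":-0.4,"rx":0,"ry":0,"rz":-12.1},{"x":7.2,"y":-0.35,"z":-0.4,"rx":0,"ry":0,"rz":-13.2},{"x":7.8,"y":-0.4,"z":-0.4,"rx":0,"ry":0,"rz":-14.3},{"x":8.2,"y":-0.4,"z":-0.4,"rx":0,"ry":0,"rz":-15.4},{"x":8.2,"y":-0.4,"z":-0.4,"rx":0,"ry":0,"rz":-15.5},{"x":8.2,"y":-0.4,"z":-0.4,"rx":0,"ry":0,"rz":-15.5},{"x":8.2,"y":-0.4,"z":-0.4,"rx":0,"ry":0,"rz":-15.5}]'
python3 - <<'E'
from h import *
s=snap('wrist'); cv2.imwrite('pics/w4.png',cv2.resize(s['color'][...,::-1],(800,500)))
E
```

```text
t: 11.3
eef_pos: [0.5698, 0.3504, 0.3337]
tcp_rot: [-3.141, -0.001, 3.134]
force: [-0.3, -0.2, -0.4]
gripper_width: 0.0558
gripper_force: 0.0
```

View pics/w4.png

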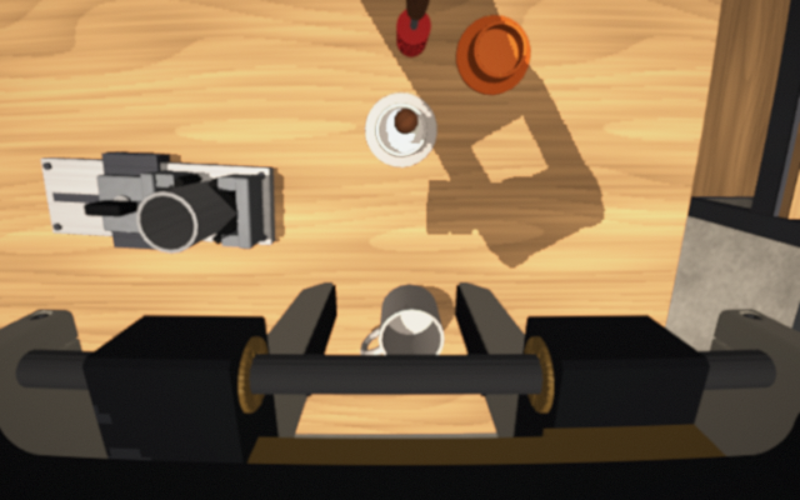

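The stand's foot is centred at (401,129) and the brush handle's top at (406,121). The red brush is at (413,33) and the orange stand at (493,54), both well clear.

Run:
```python
from h import *
s=load('wrist');k=.8
print('stand foot',world(s,401*k,129.5*k,.006),'rim',world(s,402*k,129*k,.038));h=world(s,406*k,121*k,.19);print('handle',h,'tumbler',world(s,168*k,221*k,.13))
go(h[0],h[1],.25,3.134);go(h[0],h[1],.152,3.134)
```

```text
stand foot [0.48719032 0.35885997 0.006     ] rim [0.48729325 0.35958527 0.038     ]
handle [0.48461004 0.36024002 0.19      ] tumbler [0.57475363 0.1226641  0.13      ]
xyz [2.131 0.237 2.104] r [-0.004 -0.005 -0.004] rows>=2.9 t 11.35
xyz [2.13  0.238 4.554] r [-0.004 -0.005 -0.004] rows>=4.8 t 11.35
```

```bash
python3 -m pendant '[{"x":0.8,"y":0.1,"z":0.6,"rx":0,"ry":0,"rz":0},{"x":1.6,"y":0.2,"z":1.2,"rx":0,"ry":0,"rz":0},{"x":2.13,"y":0.24,"z":1.6,"rx":0,"ry":0,"rz":0},{"x":2.13,"y":0.24,"z":1.6,"rx":0,"ry":0,"rz":0},{"x":2.13,"y":0.24,"z":2.5,"rx":0,"ry":0,"rz":0},{"x":2.13,"y":0.24,"z":3.4,"rx":0,"ry":0,"rz":0},{"x":2.13,"y":0.24,"z":4.2,"rx":0,"ry":0,"rz":0},{"x":2.13,"y":0.24,"z":4.55,"rx":0,"ry":0,"rz":0},{"x":2.13,"y":0.24,"z":4.55,"rx":0,"ry":0,"rz":0}]'
python3 -m pendant '[{"x":2.13,"y":0.24,"z":4.55,"rx":0,"ry":0,"rz":0}]' 2>/dev/null >/dev/null <<< "" & sleep 0; kill %1 2>/dev/null; python3 -c "
from h import *
s=sensors.read_state();print(s['t'],s['eef_pos'],s['force'])"
```

```text
t: 12.1
eef_pos: [0.4841, 0.3596, 0.1497]
tcp_rot: [-3.139, -0.004, 3.135]
force: [0.0, -0.3, 0.3]
gripper_width: 0.0558
gripper_force: 0.0
12.1 [0.48410132 0.35964787 0.14969906] [ 0.03504403 -0.34429482  0.32582678]
```

That second pendant line was a stray of mine. It was killed and had no effect, since t is still 12.1. Closing on the handle.

```bash
python3 -m pendant '[{"x":0,"y":0,"z":0,"rx":0,"ry":0,"rz":0},{"x":0,"y":0,"z":0,"rx":0,"ry":0,"rz":0},{"x":0,"y":0,"z":0,"rx":0,"ry":0,"rz":0},{"x":0,"y":0,"z":0,"rx":0,"ry":0,"rz":0},{"x":0,"y":0,"z":0,"rx":0,"ry":0,"rz":0},{"x":0,"y":0,"z":0,"rx":0,"ry":0,"rz":0},{"x":0,"y":0,"z":0,"rx":0,"ry":0,"rz":0},{"x":0,"y":0,"z":0,"rx":0,"ry":0,"rz":0}]' 0 30
python3 - <<'E'
from h import *
s=sensors.read_state();p=s['eef_pos'];w=s['tcp_rot'][2]
go(p[0],p[1],.32,w);go(.576,.121,.32,w)
E
```

```text
t: 12.77
eef_pos: [0.4848, 0.361, 0.1531]
tcp_rot: [3.141, 0.001, 3.137]
force: [0.2, -0.9, 4.4]
gripper_width: 0.0186
gripper_force: 30.0
xyz [-2.000e-03  1.000e-03 -4.172e+00] r [0.003 0.005 0.   ] rows>=4.0 t 12.7667
xyz [-2.312 -5.988 -4.173] r [0.003 0.005 0.   ] rows>=7.3 t 12.7667
```

```bash
python3 -m pendant '[{"x":0,"y":0,"z":-1,"rx":0,"ry":0,"rz":0},{"x":0,"y":0,"z":-2,"rx":0,"ry":0,"rz":0},{"x":0,"y":0,"z":-3,"rx":0,"ry":0,"rz":0},{"x":0,"y":0,"z":-4.1,"rx":0,"ry":0,"rz":0},{"x":0,"y":0,"z":-4.2,"rx":0,"ry":0,"rz":0},{"x":-0.3,"y":-0.75,"z":-4.2,"rx":0,"ry":0,"rz":0},{"x":-0.6,"y":-1.5,"z":-4.2,"rx":0,"ry":0,"rz":0},{"x":-0.9,"y":-2.3,"z":-4.2,"rx":0,"ry":0,"rz":0},{"x":-1.2,"y":-3.1,"z":-4.2,"rx":0,"ry":0,"rz":0},{"x":-1.5,"y":-3.9,"z":-4.2,"rx":0,"ry":0,"rz":0},{"x":-1.8,"y":-4.7,"z":-4.2,"rx":0,"ry":0,"rz":0},{"x":-2.1,"y":-5.4,"z":-4.2,"rx":0,"ry":0,"rz":0},{"x":-2.3,"y":-5.9,"z":-4.2,"rx":0,"ry":0,"rz":0},{"x":-2.3,"y":-6,"z":-4.2,"rx":0,"ry":0,"rz":0},{"x":-2.3,"y":-6,"z":-4.2,"rx":0,"ry":0,"rz":0},{"x":-2.3,"y":-6,"z":-4.2,"rx":0,"ry":0,"rz":0}]'
python3 - <<'E'
from h import *
s=snap('scene'); 
def px(X):
    K=np.array([[s['fx'],0,s['cx']],[0,s['fy'],s['cy']],[0,0,1.]])
    return cv2.projectPoints(np.array([X],float),cv2.Rodrigues(np.array(s['R']))[0],np.array(s['t'],float),K,np.array(s['distortion'],float))[0][0,0]
p=sensors.read_state()['eef_pos'];b=p-[0,0,.147];m=np.array([.5755,.121,.13])
u,v=map(int,px(b)); x0,y0=u-50,v-75
f=5
cv2.imwrite('pics/s2.png',cv2.resize(s['color'][y0:y0+120,x0:x0+100,::-1],None,fx=f,fy=f,interpolation=cv2.INTER_CUBIC))
print(p,x0,y0,'brush end crop',(px(b)-[x0,y0])*f,'head top',(px(b+[0,0,.065])-[x0,y0])*f,'mouth',(px(m)-[x0,y0])*f)
E
```

```text
t: 14.1
eef_pos: [0.5753, 0.1209, 0.3205]
tcp_rot: [3.141, -0.0, 3.136]
force: [0.1, 0.2, -1.2]
gripper_width: 0.0186
gripper_force: 30.0
[0.57518746 0.12128671 0.32057146] 302 103 brush end crop [250.72254976 379.33818979] head top [259.8483763 267.984306 ] mouth [244.29481625 448.85652846]
```

View pics/s2.png

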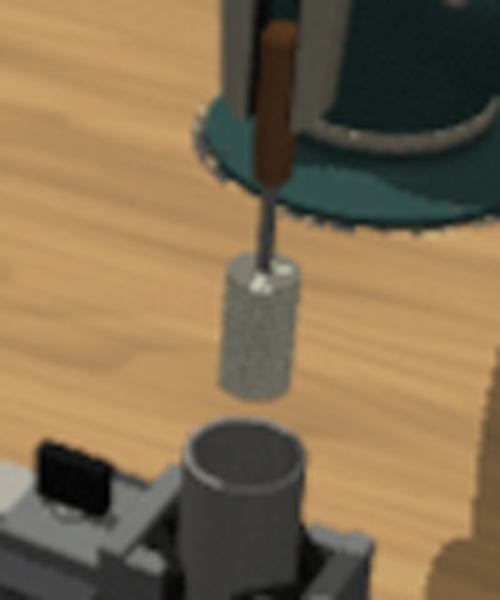

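The brush hangs upright. Its end is at (254,385), above the mouth at (244,454), matching the prediction to about 2 mm. Now the two strokes.

```bash
python3 -m pendant '[{"x":0,"y":0,"z":0.5,"rx":0,"ry":0,"rz":0},{"x":0,"y":0,"z":1,"rx":0,"ry":0,"rz":0},{"x":0,"y":0,"z":1.5,"rx":0,"ry":0,"rz":0},{"x":0,"y":0,"z":2,"rx":0,"ry":0,"rz":0},{"x":0,"y":0,"z":2.5,"rx":0,"ry":0,"rz":0},{"x":0,"y":0,"z":3,"rx":0,"ry":0,"rz":0},{"x":0,"y":0,"z":3.4,"rx":0,"ry":0,"rz":0},{"x":0,"y":0,"z":3.55,"rx":0,"ry":0,"rz":0},{"x":0,"y":0,"z":3.55,"rx":0,"ry":0,"rz":0},{"x":0,"y":0,"z":3.55,"rx":0,"ry":0,"rz":0},{"x":0,"y":0,"z":3.55,"rx":0,"ry":0,"rz":0}]'
```

```text
t: 15.07
eef_pos: [0.5758, 0.121, 0.1801]
tcp_rot: [3.141, 0.002, 3.137]
force: [-0.4, 0.1, -0.6]
gripper_width: 0.018
gripper_force: 30.0
```

```bash
python3 -m pendant '[{"x":0,"y":0,"z":0.08,"rx":0,"ry":0,"rz":0},{"x":0,"y":0,"z":0.08,"rx":0,"ry":0,"rz":0},{"x":0,"y":0,"z":-0.5,"rx":0,"ry":0,"rz":0},{"x":0,"y":0,"z":-1,"rx":0,"ry":0,"rz":0},{"x":0,"y":0,"z":-1.5,"rx":0,"ry":0,"rz":0},{"x":0,"y":0,"z":-2,"rx":0,"ry":0,"rz":0},{"x":0,"y":0,"z":-2.1,"rx":0,"ry":0,"rz":0},{"x":0,"y":0,"z":-2.1,"rx":0,"ry":0,"rz":0},{"x":0,"y":0,"z":-2.1,"rx":0,"ry":0,"rz":0}]'
python3 -m pendant '[{"x":0,"y":0,"z":0.5,"rx":0,"ry":0,"rz":0},{"x":0,"y":0,"z":1,"rx":0,"ry":0,"rz":0},{"x":0,"y":0,"z":1.5,"rx":0,"ry":0,"rz":0},{"x":0,"y":0,"z":2,"rx":0,"ry":0,"rz":0},{"x":0,"y":0,"z":2.18,"rx":0,"ry":0,"rz":0},{"x":0,"y":0,"z":2.18,"rx":0,"ry":0,"rz":0},{"x":0,"y":0,"z":2.18,"rx":0,"ry":0,"rz":0},{"x":0,"y":0,"z":2.18,"rx":0,"ry":0,"rz":0}]'
python3 - <<'E'
from h import *
s=sensors.read_state();p=s['eef_pos'];w=s['tcp_rot'][2]
go(p[0],p[1],.32,w);go(.4865,.3595,.32,w);go(.4865,.3595,.156,w)
E
```

```text
t: 15.82
eef_pos: [0.5754, 0.1204, 0.2617]
tcp_rot: [-3.141, -0.001, 3.136]
force: [0.0, -0.5, -1.1]
gripper_width: 0.0184
gripper_force: 30.0
t: 16.48
eef_pos: [0.5753, 0.1205, 0.1751]
tcp_rot: [-3.142, -0.001, 3.137]
force: [-0.0, -0.4, -0.3]
gripper_width: 0.0186
gripper_force: 30.0
xyz [ 2.000e-03 -0.000e+00 -3.622e+00] r [-0.001 -0.006  0.   ] rows>=3.5 t 16.4833
xyz [ 2.253  5.965 -3.621] r [-0.001 -0.006  0.   ] rows>=7.0 t 16.4833
xyz [2.25  5.965 0.479] r [-0.001 -0.006  0.   ] rows>=6.1 t 16.4833
```

```bash
python3 -m pendant '[{"x":0,"y":0,"z":-0.8,"rx":0,"ry":0,"rz":0},{"x":0,"y":0,"z":-1.6,"rx":0,"ry":0,"rz":0},{"x":0,"y":0,"z":-2.4,"rx":0,"ry":0,"rz":0},{"x":0,"y":0,"z":-3.2,"rx":0,"ry":0,"rz":0},{"x":0,"y":0,"z":-3.6,"rx":0,"ry":0,"rz":0},{"x":0,"y":0,"z":-3.6,"rx":0,"ry":0,"rz":0},{"x":0.3,"y":0.75,"z":-3.6,"rx":0,"ry":0,"rz":0},{"x":0.6,"y":1.5,"z":-3.6,"rx":0,"ry":0,"rz":0},{"x":0.9,"y":2.3,"z":-3.6,"rx":0,"ry":0,"rz":0},{"x":1.2,"y":3.1,"z":-3.6,"rx":0,"ry":0,"rz":0},{"x":1.5,"y":3.9,"z":-3.6,"rx":0,"ry":0,"rz":0},{"x":1.8,"y":4.7,"z":-3.6,"rx":0,"ry":0,"rz":0},{"x":2.1,"y":5.4,"z":-3.6,"rx":0,"ry":0,"rz":0},{"x":2.25,"y":5.9,"z":-3.6,"rx":0,"ry":0,"rz":0},{"x":2.25,"y":5.97,"z":-3.6,"rx":0,"ry":0,"rz":0},{"x":2.25,"y":5.97,"z":-3.6,"rx":0,"ry":0,"rz":0},{"x":2.25,"y":5.97,"z":-3.6,"rx":0,"ry":0,"rz":0}]'
python3 -m pendant '[{"x":0,"y":0,"z":0.6,"rx":0,"ry":0,"rz":0},{"x":0,"y":0,"z":1.2,"rx":0,"ry":0,"rz":0},{"x":0,"y":0,"z":1.8,"rx":0,"ry":0,"rz":0},{"x":0,"y":0,"z":2.4,"rx":0,"ry":0,"rz":0},{"x":0,"y":0,"z":2.9,"rx":0,"ry":0,"rz":0},{"x":0,"y":0,"z":3.4,"rx":0,"ry":0,"rz":0},{"x":0,"y":0,"z":3.8,"rx":0,"ry":0,"rz":0},{"x":0,"y":0,"z":4,"rx":0,"ry":0,"rz":0},{"x":0,"y":0,"z":4.08,"rx":0,"ry":0,"rz":0},{"x":0,"y":0,"z":4.12,"rx":0,"ry":0,"rz":0},{"x":0,"y":0,"z":4.12,"rx":0,"ry":0,"rz":0}]'
python3 -c "
from h import *
print(sensors.read_state()['force'])"
```

```text
t: 17.9
eef_pos: [0.4868, 0.3592, 0.3187]
tcp_rot: [-3.141, -0.001, 3.137]
force: [-0.3, -0.5, -0.7]
gripper_width: 0.0185
gripper_force: 30.0
t: 18.82
eef_pos: [0.4871, 0.3595, 0.1554]
tcp_rot: [3.141, 0.001, 3.136]
force: [0.8, 0.6, -0.5]
gripper_width: 0.0186
gripper_force: 30.0
[ 0.76520603  0.60856102 -0.51706816]
```

Now I'll lower it to gentle contact and release.

```bash
python3 -m pendant '[{"x":0,"y":0,"z":0.03,"rx":0,"ry":0,"rz":0},{"x":0,"y":0,"z":0.06,"rx":0,"ry":0,"rz":0},{"x":0,"y":0,"z":0.08,"rx":0,"ry":0,"rz":0},{"x":0,"y":0,"z":0.08,"rx":0,"ry":0,"rz":0},{"x":0,"y":0,"z":0.08,"rx":0,"ry":0,"rz":0}]'
python3 -m pendant '[{"x":0,"y":0,"z":0,"rx":0,"ry":0,"rz":0},{"x":0,"y":0,"z":0,"rx":0,"ry":0,"rz":0},{"x":0,"y":0,"z":0,"rx":0,"ry":0,"rz":0},{"x":0,"y":0,"z":0,"rx":0,"ry":0,"rz":0},{"x":0,"y":0,"z":0,"rx":0,"ry":0,"rz":0},{"x":0,"y":0,"z":0,"rx":0,"ry":0,"rz":0},{"x":0,"y":0,"z":-0.5,"rx":0,"ry":0,"rz":0},{"x":0,"y":0,"z":-1.2,"rx":0,"ry":0,"rz":0},{"x":0,"y":0,"z":-2,"rx":0,"ry":0,"rz":0},{"x":0,"y":0,"z":-3,"rx":0,"ry":0,"rz":0},{"x":-1,"y":0,"z":-4,"rx":0,"ry":0,"rz":0},{"x":-2,"y":0,"z":-4.5,"rx":0,"ry":0,"rz":0},{"x":-2.2,"y":0,"z":-4.5,"rx":0,"ry":0,"rz":0},{"x":-2.2,"y":0,"z":-4.5,"rx":0,"ry":0,"rz":0},{"x":-2.2,"y":0,"z":-4.5,"rx":0,"ry":0,"rz":0}]' 0.6
python3 - <<'E'
from h import *
s=snap('wrist'); cv2.imwrite('pics/w5.png',cv2.resize(s['color'][...,::-1],(800,500)))
E
```

```text
t: 19.23
eef_pos: [0.487, 0.36, 0.1525]
tcp_rot: [3.141, 0.001, 3.137]
force: [-0.9, -0.8, 6.0]
gripper_width: 0.0187
gripper_force: 30.0
t: 20.48
eef_pos: [0.5755, 0.3591, 0.3309]
tcp_rot: [-3.141, -0.001, 3.136]
force: [-0.2, 0.3, -1.0]
gripper_width: 0.0558
gripper_force: 0.0
```

View pics/w5.png

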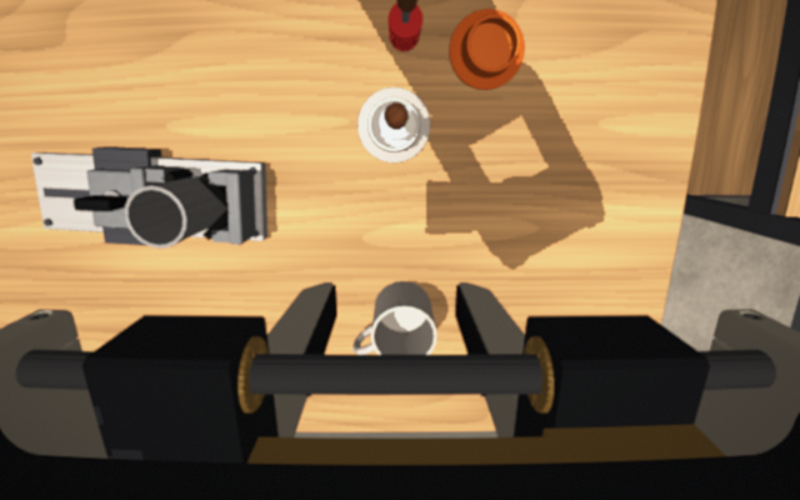

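The brush is upright in its stand at (396,118), the tumbler is clamped at (156,215), and the gripper is clear of everything. Handing in.

```bash
python3 -c "
from bench import robot
print(robot.hand_in())"
```

```text
the job is handed in; nothing more can be done
None
```

I handed the job in at about 20 s with the tumbler clamped and the knob tight, two brush strokes done to the bottom, and the brush back upright in its stand; I didn't touch the jar, mug or candlestick, and the hand-in returned no verdict.

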